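# Sort seasonings, remedies and spread into their trays

### The arm

A 6-joint arm with a two-finger parallel gripper is mounted at the origin on a cart in front of the work surface, level with it; the furniture and walls round the work are solid. World frame = base frame: x ahead of the robot, y to its left, z up, the work surface at z = 0. Lengths are in m, angles in degrees, forces in N, time in s.
With the tool pointing down it reaches from about 0.375 to 0.9 m from the base axis. Payload 3.1 kg.
Tool frame: the origin (TCP) lies between the finger pads; the fingertips stand 11 mm ahead of it and the grasp point (between the pads) lies 8 mm behind it; z points along the fingers, y is the line along which they close (so a half turn about z gives the same grasp; the last joint's range is limited). The gripper opens to 87 mm and grips with 3 to 60 N. Pads are 19 mm wide; open, the fingers measure 117 mm over their backs; the gripper's body (75 mm by 190 mm) begins 51 mm behind the grasp point.
Start: joints at [64.773, 30.224, 82.088, -0, 67.689, -10.227], TCP at [0.162, 0.604, 0.234] pointing down, gripper open.
Joint ranges: [-176.69, 176.69], [-43.24, 126.21], [12.49, 139.97], [-82, 262], [0, 151.66], [-163.58, 163.58]. Speed limits (degrees/s): [159.86, 159.86, 180, 180, 180, 180].

### API

Orientations are given as a 3x3 rotation matrix whose columns are the frame's x, y, z axes.
In Python, from rig import bot, viewer, workorder, nets gives the robot as it stands. The module is installed in compiled form; this text tells all that it offers.
- The arm moves only by the tool move_arm, never from a script. Its argument "increments" is a list of rows, each a list of 7 numbers: the shift along the tool's x, y, z normalised to -1 to 1, where 1 is 0.3 m, then the turn, a rotation vector about the tool's x, y, z normalised to -1 to 1, where 1 is pi rad, then the opening, from 0 (shut) to 1 (fully open). In form: [[tx, ty, tz, wx, wy, wz, grip], ...]. A call has 1 to 10 rows; each row is the pose to reach, as a shift and turn from the pose commanded when the call began, along the tool's axes at that moment, turning the shorter way round; what a row does not reach only later rows make up. A row lasts 1/12 s, in which the tool goes at most 41.7 mm and 7.16 degrees, less where a joint would pass 70% of its speed; a pose out of reach is approached as far as the arm can. A call with a number of a shift or a turn outside -1 to 1 is refused whole. A call with a gripper value outside its range is refused whole. The fingers move at their own pace and stop on an object; the grip force is fixed at half the most. Time passes only in rows, so rows that repeat a pose let the fingers close. It gives the time, the measured TCP pose, the force, the opening and the grip force at its end, in the units of the state.
- bot.read_state(): the state, without advancing time (a new reading comes with each control period).
- viewer.capture(name): name is "scene" or "top" or "wrist"; returns a dict with "image" (384x512x3 uint8, blue, green, red), "K" (3x3 intrinsics, pixels), "dist" ([k1, k2, p1, p2, k3] as OpenCV has them; the pictures are not rectified), "eye" and "orientation" of the camera in the world. Camera axes: x right, y up, looking along -z (the intrinsics and any distortion apply to the point x, -y, -z); pixel columns grow to the right and rows downward; lengths in m; the calibration is good to about 2 mm. A picture is of the moment at which its call begins. There is no depth.
- workorder.hand_in(): hands the job in; it is judged then, once.
Trained networks look in the newest picture that a camera, given by its name, has taken for a name from the list of things; names that differ only in an ending like _2 or _b are one class to them, and where a whole thing is asked for, a point or a joint stands for the part that bears it (a point fixed in the world has none). Each returns a list of dicts, best first, with "conf" (0 to 1); they miss things now and then, are a little off and sometimes report something else, mostly with a low value. They report only what shows in the picture. A call takes as long as a camera call. They do not tell look-alikes from the thing itself.
- nets.find_in(camera, thing): "location" ([column, row] in pixels, amid what is visible of it).
The state is a dict: "time_s": time; "joint_positions": joint angles; "qvel": joint speeds; "tau": joint torques, N m; "position": TCP position; "tcp_rot": TCP orientation; "force": force on the tool from outside, world axes, zero at the start; "moment": the same for the moment, N m; "opening": opening from 0.0 (shut) to 1.0 (fully open); "grasp_force": force on a finger pad.
Only numpy, scipy, OpenCV 4.12 (cv2) and the standard library are available. Lean on these libraries where they do the work, as an engineer would, in place of code of your own. Each camera call takes 0.05 s, during which the arm holds its last target. There are 200 camera calls.

### The job

Please sort the things on the table: stand the two seasonings (the spice jar and the salt shaker) in the long undivided tray, the two remedies (the tablet tub and the dropper bottle) in the divided tray, one in each compartment, and the spread jar in the round dish. Everything should end up standing upright, flat on the floor of its tray or dish, let go of and still. Leave the yoghurt pot and the tea light standing where they are.

Things in the scene. Friction and masses are not known exactly. Their poses are not given: they have to be found in the camera images.
- spice_jar: Seasoning: clear jar of red-brown spice with a paper label and a mustard-yellow screw cap, 45 mm across, 100 mm tall. Stands upright on the table at the start; origin at the centre of its underside, z up; its yaw does not matter. About 0.11 kg.
- salt_shaker: Seasoning: glass shaker of white salt with a grey domed top with holes, 44 mm across, 90 mm tall (glass body up to 70 mm, above it the 34 mm wide top). Stands upright on the table at the start; origin at the centre of its underside, z up; its yaw does not matter. About 0.1 kg.
- tablet_tub: Remedy: slim white tub with a blue band and a wide pale pink screw cap, 35 mm across, 78 mm tall. Stands upright on the table at the start; origin at the centre of its underside, z up; its yaw does not matter. About 0.06 kg.
- dropper_bottle: Remedy: brown glass bottle with a black rubber dropper on top, the slimmest thing; glass 33 mm across up to about 60 mm height, then a 24 mm collar up to 77 mm and a 13 mm wide bulb; 102 mm tall overall. Stands upright on the table at the start; origin at the centre of its underside, z up; its yaw does not matter. About 0.07 kg.
- spread_jar: Spread: squat wide glass jar with a broad black lid, 60 mm across, 83 mm tall. Stands upright on the table at the start; origin at the centre of its underside, z up; its yaw does not matter. About 0.23 kg.
- long_tray: Long, narrow, undivided open tray of light wood with a small steel bow handle on each short end, fixed to the table. Outside 80 mm (its x) by 196 mm (its y) by 28 mm high, walls and floor 5 mm thick (inside 70 x 186 mm). Origin at the centre of its underside, inner floor 5 mm above it; y runs along its length.
- divided_tray: Shorter, wider open tray of light wood with one dividing wall across its middle that makes two equal compartments, and small steel bow handles, fixed to the table. Outside 106 mm (its x) by 154 mm (its y) by 28 mm high, walls, divider and floor 5 mm thick. Origin at the centre of its underside (below the divider), inner floor 5 mm above it; the two compartments, each 96 mm (x) by 69.5 mm (y) inside, are centred at y = +37 mm and y = -37 mm.
- round_dish: Round open dish of light wood with a low rim, 120 mm across, 18 mm high, walls and floor 5 mm thick (flat inside about 100 mm across), fixed to the table. Origin at the centre of its underside, inner floor 5 mm above it.
- yoghurt_pot: Bystander, not to be moved: white yoghurt pot with a printed picture of fruit and a foil lid, 72 mm across, 71 mm tall; loose, stands among the things to be sorted. Origin at the centre of its underside.
- tea_light: Bystander, not to be moved: small tea light candle in a metal cup, 38 mm across, 15 mm tall; loose, stands among the things to be sorted. Origin at the centre of its underside.
There are look-alikes about, which are no part of the job. Leave any orange look-alike of the spice_jar alone.

How it is judged (in metres and radians):
At the end, for the whole second after the job is handed in: Seasonings in the long tray, remedies in different compartments of the divided tray, spread jar in the dish: each upright (0.12 rad), underside 1 to 10 mm above that of its tray, released and at rest; yoghurt pot and tea light upright within 30 mm of where they began (x of spice_jar in the frame of long_tray between -0.025 and 0.025 m and y of spice_jar in the frame of long_tray between -0.085 and 0.085 m and z of spice_jar in the frame of long_tray between 0.001 and 0.01 m and angle between each of spice_jar, salt_shaker, tablet_tub, dropper_bottle, spread_jar's own z axis and vertical below 0.12 rad and linear speed of each of spice_jar, salt_shaker, tablet_tub, dropper_bottle, spread_jar below 0.02 m/s and angular speed of each of spice_jar, salt_shaker, tablet_tub, dropper_bottle, spread_jar below 0.2 rad/s and contact force between each of spice_jar, salt_shaker, tablet_tub, dropper_bottle, spread_jar and the fingers below 0.1 N and x of salt_shaker in the frame of long_tray between -0.025 and 0.025 m and y of salt_shaker in the frame of long_tray between -0.085 and 0.085 m and z of salt_shaker in the frame of long_tray between 0.001 and 0.01 m and x of tablet_tub in the frame of divided_tray between -0.042 and 0.042 m and z of tablet_tub in the frame of divided_tray between 0.001 and 0.01 m and x of dropper_bottle in the frame of divided_tray between -0.042 and 0.042 m and z of dropper_bottle in the frame of divided_tray between 0.001 and 0.01 m and ((y of tablet_tub in the frame of divided_tray between 0.008 and 0.068 m and y of dropper_bottle in the frame of divided_tray between -0.068 and -0.008 m) or (y of tablet_tub in the frame of divided_tray between -0.068 and -0.008 m and y of dropper_bottle in the frame of divided_tray between 0.008 and 0.068 m)) and horizontal distance between spread_jar and round_dish below 0.028 m and z of spread_jar in the frame of round_dish between 0.001 and 0.01 m and distance of each of yoghurt_pot, tea_light from where it was at the start of the episode below 0.03 m and angle between each of yoghurt_pot, tea_light's own z axis and vertical below 0.2 rad); the robot touches nothing.
It fails at once if the yoghurt pot is pushed more than 30 mm from its place (distance of yoghurt_pot from where it was at the start of the episode above 0.03 m).
It fails at once if the tea light is pushed more than 30 mm from its place (distance of tea_light from where it was at the start of the episode above 0.03 m).
It also fails if it takes over 112 s, if anything falls off the work surface, if the arm or the gripper's body presses on something with over 40 N, if the wrist force passes 120 N, or if a joint passes its speed limit or range.

## Working session

There is one attempt and no reset: what is moved stays moved. The work goes in short steps, Python scripts to look and compute and a tool call to move; the robot and the scene stay as the last step left them, time stands still between calls to the robot, and variables do not carry over. Pictures are saved under pics/ and viewed, at most 14 in all, crops included, and the job is handed in when it is done.

Besides the shell and the picture viewer there is one more tool, called after "Request:" in YAML: its name, and indented under it one key for each argument. move_arm: Moves the arm, as the interface text tells. Its arguments: {"type":"object","properties":{"increments":{"type":"array"}},"required":["increments"]}

```bash
mkdir -p pics
cat > h.py <<'E'
import numpy as np, cv2
from rig import bot, viewer, workorder, nets
def ray(c,px):
    p=cv2.undistortPoints(np.array([[px]],float),c["K"],np.array(c["dist"],float))[0,0]
    d=np.array(c["orientation"])@np.array([p[0],-p[1],-1.0]); return np.array(c["eye"]),d
def at(c,px,z):
    e,d=ray(c,px); return (e+d*(z-e[2])/d[2])
def proj(c,P):
    q=np.array(c["orientation"]).T@(np.array(P,float)-np.array(c["eye"])); q=np.array([q[0],-q[1],-q[2]])
    return cv2.projectPoints(q[None],np.zeros(3),np.zeros(3),c["K"],np.array(c["dist"],float))[0][0,0]
H=dict(spice_jar=.1,salt_shaker=.09,tablet_tub=.078,dropper_bottle=.102,spread_jar=.083,yoghurt_pot=.071,tea_light=.015,long_tray=.028,divided_tray=.028,round_dish=.018)
E
python3 - <<'E'
from h import *
for n in ("scene","top"):
    c=viewer.capture(n); cv2.imwrite(f"pics/{n}0.png",c["image"])
    print(n,np.round(c["eye"],3))
    for t in H:
        r=nets.find_in(n,t)
        for d in r[:4]:
            print(t,round(d["conf"],2),np.round(d["location"]),np.round(at(c,d["location"],H[t]/2),3)[:2])
s=bot.read_state(); print(s)
E
```

```text
scene [0.18  0.447 0.732]
spice_jar 0.96 [146. 240.] [0.594 0.256]
spice_jar 0.66 [251. 308.] [0.353 0.238]
salt_shaker 0.65 [254. 101.] [ 0.68  -0.188]
salt_shaker 0.44 [243. 140.] [ 0.616 -0.066]
tablet_tub 0.93 [203. 143.] [ 0.688 -0.007]
tablet_tub 0.54 [202. 186.] [0.604 0.087]
dropper_bottle 0.71 [245. 140.] [ 0.609 -0.063]
dropper_bottle 0.43 [145. 240.] [0.595 0.258]
spread_jar 0.62 [303. 101.] [ 0.586 -0.268]
yoghurt_pot 0.76 [202. 185.] [0.607 0.084]
tea_light 0.61 [156. 205.] [0.667 0.171]
long_tray 0.81 [188. 289.] [0.476 0.27 ]
divided_tray 0.93 [334. 131.] [ 0.48  -0.251]
round_dish 0.73 [285. 199.] [ 0.457 -0.012]
top [0.44  0.002 1.053]
spice_jar 0.83 [172. 246.] [0.346 0.233]
spice_jar 0.59 [166. 154.] [0.595 0.258]
salt_shaker 0.61 [330. 128.] [ 0.677 -0.188]
tablet_tub 0.62 [263. 123.] [ 0.689 -0.003]
tablet_tub 0.31 [330. 127.] [ 0.682 -0.191]
dropper_bottle 0.44 [289. 154.] [ 0.603 -0.076]
dropper_bottle 0.21 [264. 123.] [ 0.685 -0.006]
spread_jar 0.84 [362. 163.] [ 0.583 -0.277]
yoghurt_pot 0.97 [226. 153.] [0.602 0.097]
tea_light 0.72 [263. 205.] [ 0.463 -0.008
[... 308 characters left out ...]
 8.10432369e-04,
        6.76889311e+01, -1.02275112e+01]), 'qvel': array([-0.10915262,  0.03842377,  0.06845447, -0.02720117, -0.03922696,
       -0.00619371]), 'tau': array([ 2.92839004e-04, -4.40024722e+01, -1.76990157e+01,  6.33612229e-02,
        5.05187188e-02, -3.18720538e-06]), 'position': array([0.16175484, 0.60369192, 0.23357818]), 'tcp_rot': array([[-9.65912170e-01,  2.58870007e-01,  1.00229068e-05],
       [ 2.58870007e-01,  9.65912168e-01,  5.19699515e-05],
       [ 3.77221409e-06,  5.27930386e-05, -9.99999999e-01]]), 'force': array([ 0.2252612 , -0.13495701, -0.01970043]), 'moment': array([ 0.03601817, -0.02058885, -0.0386719 ]), 'grasp_force': 0.0, 'opening': 0.99965927181925}
```

Run:
```python
import cv2
a=cv2.imread("pics/scene0.png");b=cv2.imread("pics/top0.png")
cv2.imwrite("pics/s1.png",cv2.resize(a[70:350,90:380],None,fx=2.1,fy=2.1,interpolation=cv2.INTER_CUBIC))
cv2.imwrite("pics/t1.png",cv2.resize(b[100:290,130:400],None,fx=2.9,fy=2.9,interpolation=cv2.INTER_CUBIC))
```

```text
(no output)
```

View pics/s1.png

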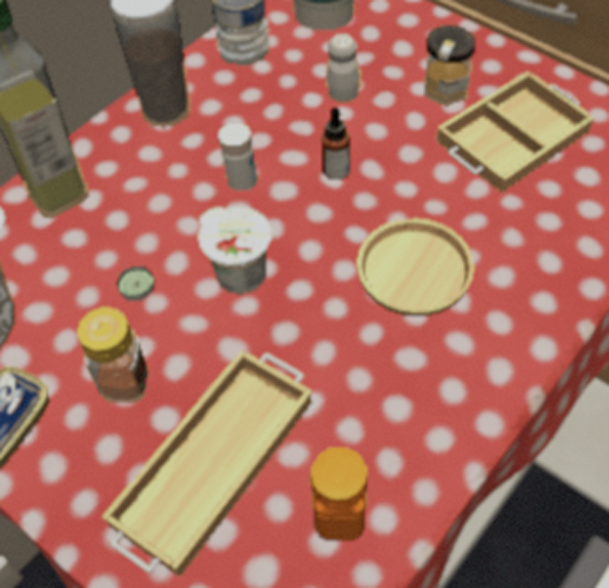

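View pics/t1.png

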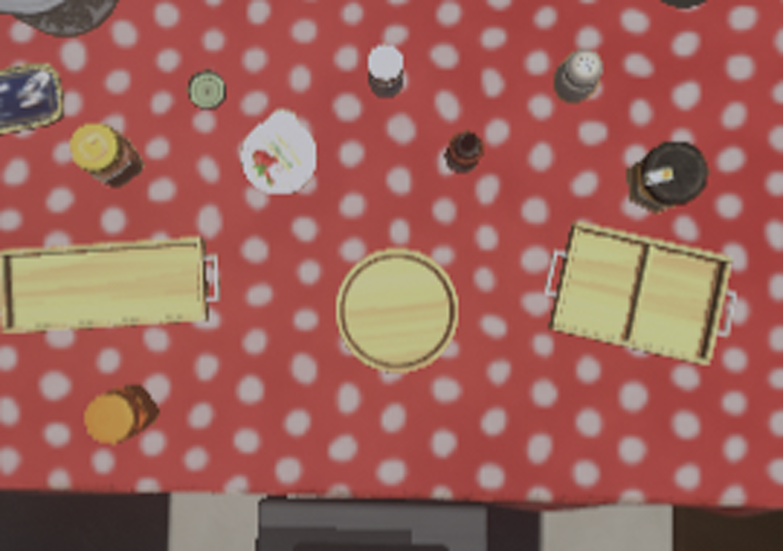

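Scene: the spice jar is the yellow cap at scene px (140,230), and the orange look-alike is at (251,308). The salt shaker is at (254,101), tub (203,143), dropper (249,140), spread jar (303,101), pot (202,185) and tea light (155,205). The tall oil bottle and glass are at the back left. Next I'll measure the cap centres and tray corners.

Run:
```python
from h import *
t=viewer.capture("top");s=viewer.capture("scene")
T=lambda p:(p[0]/2.9+130-.3,p[1]/2.9+100-.3)
S=lambda p:(p[0]/2.1+90-.3,p[1]/2.1+70-.3)
caps=dict(spice_jar=((95,147),(105,328)),salt_shaker=((585,68),(342,45)),tablet_tub=((385,62),(236,134)),dropper_bottle=((468,143),(335,113)),spread_jar=((674,170),(450,40)),yoghurt_pot=((279,153),(234,235)),tea_light=((207,90),(136,283)),orange=((108,418),(339,470)))
H['orange']=.1
for k,(a,b) in caps.items():
    print(k,np.round(at(t,T(a),H[k])[:2],3),np.round(at(s,S(b),H[k])[:2],3))
print("oil base",at(s,S((60,205)),0),"glass",at(s,S((165,115)),0),"tin",at(s,S((25,375)),.02))
for k,z,cs in (("long",.028,[(203,238),(209,322)]),("div",.028,[(576,222),(732,258),(709,364),(551,328)])):
    print(k,[np.round(at(t,T(c),z)[:2],3) for c in cs])
print("longscene",[np.round(at(s,S(c),.028)[:2],3) for c in [(243,353),(311,390),(178,567),(106,514)]])
print("dish",at(t,T((398,310)),.018))
print("left end",[np.round(at(t,T(c),.028)[:2],3) for c in [(0,251),(0,332)]])
cv2.imwrite("pics/c.png",cv2.resize(s["image"][90:270,125:270],None,fx=3.3,fy=3.3,interpolation=cv2.INTER_CUBIC))
```

```text
spice_jar [0.596 0.256] [0.594 0.257]
salt_shaker [ 0.68  -0.184] [ 0.674 -0.173]
tablet_tub [ 0.684 -0.002] [ 0.68  -0.001]
dropper_bottle [ 0.606 -0.078] [ 0.602 -0.071]
spread_jar [ 0.589 -0.267] [ 0.586 -0.265]
yoghurt_pot [0.599 0.093] [0.593 0.097]
tea_light [0.669 0.171] [0.665 0.175]
orange [0.355 0.235] [0.355 0.234]
oil base [0.82068301 0.1478441  0.        ] glass [ 0.83026206 -0.0259505   0.        ] tin [0.66730878 0.31649851 0.02      ]
long [array([0.522, 0.168]), array([0.442, 0.16 ])]
div [array([ 0.545, -0.188]), array([ 0.514, -0.338]), array([ 0.413, -0.316]), array([ 0.444, -0.166])]
longscene [array([0.518, 0.174]), array([0.443, 0.164]), array([0.425, 0.357]), array([0.503, 0.362])]
dish [ 0.45780584 -0.02029791  0.018     ]
left end [array([0.505, 0.363]), array([0.428, 0.359])]
```

View pics/c.png

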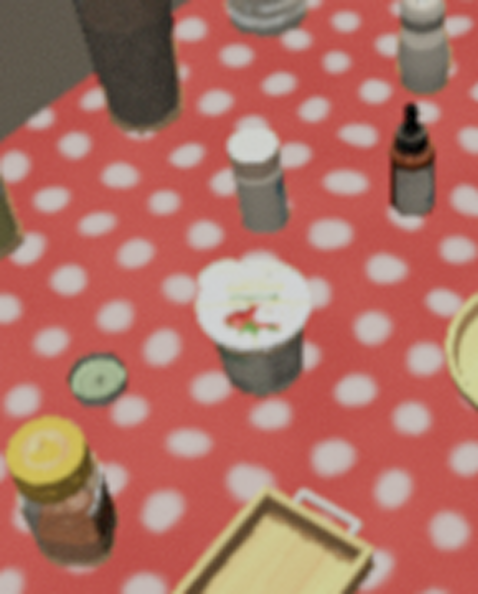

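Close crop confirms the spice jar (mustard cap, crop (48,450)). The orange one is left alone. Moving now.

Request:
move_arm:
  increments:
    - [-0.85,-0.37,0,0,0,-0.083,1]
    - [-0.85,-0.37,0,0,0,-0.083,1]
    - [-0.85,-0.37,0,0,0,-0.083,1]
    - [-0.85,-0.37,0,0,0,-0.083,1]
    - [-0.85,-0.37,0,0,0,-0.083,1]
    - [-0.85,-0.37,0,0,0,-0.083,1]
    - [-0.85,-0.37,0,0,0,-0.083,1]
    - [-0.85,-0.37,0,0,0,-0.083,1]
    - [-0.85,-0.37,0,0,0,-0.083,1]

```text
time_s: 1.95
position: [0.3808, 0.4294, 0.2336]
tcp_rot: [[-1.0, 0.005, -0.0], [0.005, 1.0, 0.0], [0.0, 0.0, -1.0]]
force: [-0.5, -0.2, 0.3]
opening: 1.0
grasp_force: 0.0
```

Request:
move_arm:
  increments:
    - [-0.71,-0.577,0,0,0,0,1]
    - [-0.71,-0.577,0,0,0,0,1]
    - [-0.71,-0.577,0,0,0,0,1]
    - [-0.71,-0.577,0,0,0,0,1]
    - [-0.71,-0.577,0,0,0,0,1]
    - [-0.71,-0.577,0,0,0,0,1]
    - [-0.71,-0.577,0,0,0,0,1]
    - [-0.71,-0.577,0,0,0,0,1]
    - [-0.71,-0.577,0,0,0,0,1]

```text
time_s: 2.7
position: [0.592, 0.2576, 0.2331]
tcp_rot: [[-1.0, 0.002, -0.001], [0.002, 1.0, 0.001], [0.001, 0.001, -1.0]]
force: [-1.3, 1.2, 0.5]
opening: 1.001
grasp_force: 0.0
```

Run:
```python
from h import *
c=viewer.capture("wrist"); im=c["image"].copy()
print(c["eye"],bot.read_state()["position"])
for P in ((.594,.256,.1),(.595,.097,.071),(.472,.264,.005),(.669,.172,.015)):
    p=proj(c,P);print(p);cv2.drawMarker(im,tuple(int(v) for v in p),(255,0,0),0,14,2)
for t in ("spice_jar","tea_light"): print(nets.find_in("wrist",t)[:2])
cv2.imwrite("pics/w1.png",im)
```

```text
[0.52422097 0.25675622 0.38359641] [0.59085036 0.25837818 0.23311892]
[256.42141434 185.48626365]
[111.67839198 180.42091099]
[262.89761047  68.78797988]
[194.02610582 224.83204102]
[{'location': [256.1, 182.5], 'conf': 0.77}]
[{'location': [195.7, 223.9], 'conf': 0.93}]
```

View pics/w1.png

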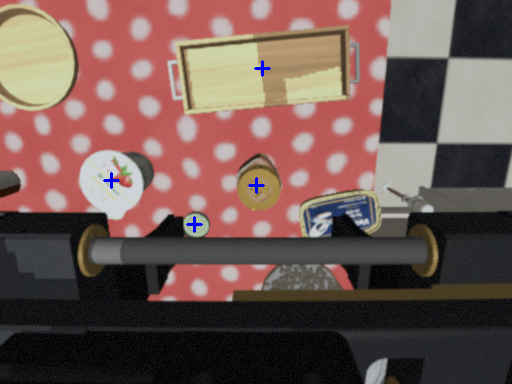

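Wrist view: the spice cap centre is at (258,187), right at the predicted mark, and tray, pot and tea light marks also match. Descend and grip.

Request:
move_arm:
  increments:
    - [-0.01,-0.005,0.13,0,0,0,1]
    - [-0.01,-0.005,0.26,0,0,0,1]
    - [-0.01,-0.005,0.38,0,0,0,1]
    - [-0.01,-0.005,0.5,0,0,0,1]
    - [-0.01,-0.005,0.57,0,0,0,1]
    - [-0.01,-0.005,0.6,0,0,0,1]
    - [-0.01,-0.005,0.6,0,0,0,0]
    - [-0.01,-0.005,0.6,0,0,0,0]
    - [-0.01,-0.005,0.6,0,0,0,0]
    - [-0.01,-0.005,0.6,0,0,0,0]

```text
time_s: 3.68
position: [0.5965, 0.2564, 0.0559]
tcp_rot: [[-1.0, 0.001, 0.004], [0.001, 1.0, 0.001], [-0.004, 0.001, -1.0]]
force: [-0.4, -0.5, 0.4]
opening: 0.785
grasp_force: 0.0
```

Request:
move_arm:
  increments:
    - [0,0,0,0,0,0,0]
    - [0,0,0,0,0,0,0]
    - [0,0,0,0,0,0,0]
    - [0,0,0,0,0,0,0]
    - [0,0,0,0,0,0,0]
    - [0,0,0,0,0,0,0]
    - [0,0,0,0,0,0,0]
    - [0,0,0,0,0,0,0]

```text
time_s: 4.35
position: [0.596, 0.256, 0.0548]
tcp_rot: [[-1.0, 0.001, 0.002], [0.001, 1.0, 0.001], [-0.002, 0.001, -1.0]]
force: [0.2, 2.1, 5.9]
opening: 0.576
grasp_force: 30.0
```

Request:
move_arm:
  increments:
    - [0,0,-0.08,0,0,0,0]
    - [0,0,-0.16,0,0,0,0]
    - [0,0,-0.24,0,0,0,0]
    - [0.1,0.05,-0.25,0,0,0,0]
    - [0.2,0.09,-0.25,0,0,0,0]
    - [0.3,0.13,-0.25,0,0,0,0]
    - [0.4,0.17,-0.25,0,0,0,0]
    - [0.425,0.175,-0.25,0,0,0,0]
    - [0.425,0.175,-0.25,0,0,0,0]
    - [0.425,0.175,-0.25,0,0,0,0]

```text
time_s: 5.18
position: [0.4681, 0.3083, 0.1285]
tcp_rot: [[-1.0, 0.0, 0.001], [0.0, 1.0, -0.0], [-0.001, -0.0, -1.0]]
force: [0.2, -0.0, -0.7]
opening: 0.576
grasp_force: 30.0
```

Run:
```python
from h import *
c=viewer.capture("wrist"); im=c["image"].copy()
print(bot.read_state()["position"])
for P in ((.468,.308,.005),(.476,.215,.005),(.472,.264,.005)):
    p=proj(c,P);print(p);cv2.drawMarker(im,tuple(int(v) for v in p),(255,0,0),0,14,2)
cv2.imwrite("pics/w2.png",im)
```

```text
[0.46926441 0.30824154 0.12865373]
[257.8215012  185.42359704]
[161.95919711 193.46217311]
[212.20051394 189.46311953]
```

View pics/w2.png

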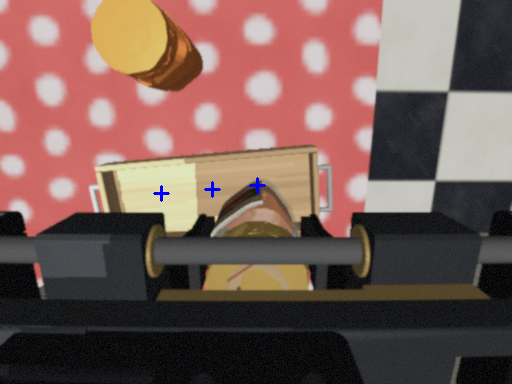

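The marks lie inside the tray, with spice jar held at target. Lower and release.

Request:
move_arm:
  increments:
    - [0,0,0.08,0,0,0,0]
    - [0,0,0.15,0,0,0,0]
    - [0,0,0.2,0,0,0,0]
    - [0,0,0.226,0,0,0,0]
    - [0,0,0.226,0,0,0,0]
    - [0,0,0.226,0,0,0,0]
    - [0,0,0.226,0,0,0,1]
    - [0,0,0.226,0,0,0,1]
    - [0,0,0.226,0,0,0,1]
    - [0,0,0.226,0,0,0,1]

```text
time_s: 6.07
position: [0.4682, 0.3084, 0.0612]
tcp_rot: [[-1.0, 0.001, 0.001], [0.001, 1.0, 0.0], [-0.001, 0.0, -1.0]]
force: [-0.5, -0.2, 0.1]
opening: 0.796
grasp_force: 0.0
```

Request:
move_arm:
  increments:
    - [0,0,0,0,0,0,1]
    - [0,0,-0.1,0,0,0,1]
    - [0,0,-0.22,0,0,0,1]
    - [0,0,-0.35,0,0,0,1]
    - [0,0,-0.48,0,0,0,1]
    - [0,0,-0.48,0,0,0,1]
    - [0,0,-0.48,0,0,0,1]

```text
time_s: 6.65
position: [0.4692, 0.3091, 0.2078]
tcp_rot: [[-1.0, 0.001, 0.007], [0.001, 1.0, 0.003], [-0.007, 0.003, -1.0]]
force: [0.1, -0.1, -0.1]
opening: 1.002
grasp_force: 0.0
```

Request:
move_arm:
  increments:
    - [-0.35,-0.815,0,0,0,0,1]
    - [-0.35,-0.815,0,0,0,0,1]
    - [-0.35,-0.815,0,0,0,0,1]
    - [-0.35,-0.815,0,0,0,0,1]
    - [-0.35,-0.815,0,0,0,0,1]
    - [-0.35,-0.815,0,0,0,0,1]
    - [-0.35,-0.815,0,0,0,0,1]

```text
time_s: 7.23
position: [0.5739, 0.0587, 0.2031]
tcp_rot: [[-1.0, 0.005, -0.001], [0.005, 1.0, -0.002], [0.001, -0.002, -1.0]]
force: [-0.4, 0.2, 0.2]
opening: 0.994
grasp_force: 0.0
```

Request:
move_arm:
  increments:
    - [-0.35,-0.815,0,0,0,0,1]
    - [-0.35,-0.815,0,0,0,0,1]
    - [-0.35,-0.815,0,0,0,0,1]
    - [-0.35,-0.815,0,0,0,0,1]
    - [-0.35,-0.815,0,0,0,0,1]
    - [-0.35,-0.815,0,0,0,0,1]
    - [-0.35,-0.815,0,0,0,0,1]
    - [-0.35,-0.815,0,0,0,0,1]
    - [-0.35,-0.815,0,0,0,0,1]

```text
time_s: 7.98
position: [0.6759, -0.1814, 0.2021]
tcp_rot: [[-1.0, 0.003, -0.004], [0.003, 1.0, 0.002], [0.004, 0.002, -1.0]]
force: [-0.7, 0.6, 0.1]
opening: 0.998
grasp_force: 0.0
```

Run:
```python
from h import *
c=viewer.capture("wrist"); im=c["image"].copy()
print(bot.read_state()["position"])
for P in ((.678,-.18,.09),(.588,-.266,.083),(.605,-.075,.1),(.479,-.252,.028)):
    p=proj(c,P);print(p);cv2.drawMarker(im,tuple(int(v) for v in p),(255,0,0),0,14,1)
cv2.imwrite("pics/w3.png",im)
```

```text
[ 0.67569551 -0.17998396  0.20256368]
[259.41207479 191.30927276]
[161.202289    90.51526429]
[384.62457657 109.65006294]
[184.92271433 -21.12204926]
```

View pics/w3.png

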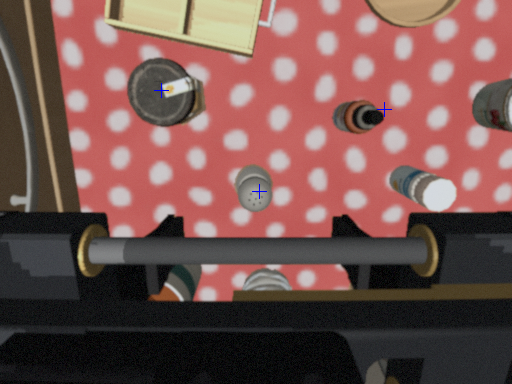

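Run:
```python
from h import *
c=viewer.capture("wrist")
for n,p,z in (("salt",(255,193),.09),("drop",(372,117),.1),("tub",(438,193),.078),("spread",(163,91),.083)): print(n,at(c,p,z))
s=viewer.capture("scene")
print("bottle near base",at(s,(206.7,98),0))
```

```text
salt [ 0.67946198 -0.18265963  0.09      ]
drop [ 0.61062967 -0.08367689  0.1       ]
tub [ 0.68320555 -0.002764    0.078     ]
spread [ 0.58826724 -0.26327997  0.083     ]
bottle near base [ 0.82209731 -0.16187078  0.        ]
```

Request:
move_arm:
  increments:
    - [-0.012,-0.01,0.13,0,0,0,1]
    - [-0.012,-0.01,0.26,0,0,0,1]
    - [-0.012,-0.01,0.37,0,0,0,1]
    - [-0.012,-0.01,0.46,0,0,0,1]
    - [-0.012,-0.01,0.51,0,0,0,1]
    - [-0.012,-0.01,0.527,0,0,0,1]
    - [-0.012,-0.01,0.527,0,0,0,0]
    - [-0.012,-0.01,0.527,0,0,0,0]
    - [-0.012,-0.01,0.527,0,0,0,0]
    - [-0.012,-0.01,0.527,0,0,0,0]

```text
time_s: 8.97
position: [0.6822, -0.1845, 0.049]
tcp_rot: [[-1.0, 0.001, 0.004], [0.001, 1.0, -0.002], [-0.004, -0.002, -1.0]]
force: [-0.3, 0.6, 0.9]
opening: 0.779
grasp_force: 0.0
```

Request:
move_arm:
  increments:
    - [0,0,0,0,0,0,0]
    - [0,0,0,0,0,0,0]
    - [0,0,0,0,0,0,0]
    - [0,0,0,0,0,0,0]
    - [0,0,0,0,0,0,0]
    - [0,0,0,0,0,0,0]
    - [0,0,0,0,0,0,0]
    - [0,0,0,0,0,0,0]

```text
time_s: 9.63
position: [0.6809, -0.1844, 0.047]
tcp_rot: [[-1.0, 0.001, 0.0], [0.001, 1.0, -0.001], [-0.0, -0.001, -1.0]]
force: [-1.3, -2.0, 2.4]
opening: 0.453
grasp_force: 29.8
```

Request:
move_arm:
  increments:
    - [0,0,-0.08,0,0,0,0]
    - [0,0,-0.18,0,0,0,0]
    - [0,0,-0.28,0,0,0,0]
    - [0,0,-0.38,0,0,0,0]
    - [0,0,-0.46,0,0,0,0]
    - [0.06,0.1,-0.48,0,0,0,0]
    - [0.12,0.2,-0.48,0,0,0,0]
    - [0.18,0.31,-0.48,0,0,0,0]
    - [0.24,0.42,-0.48,0,0,0,0]
    - [0.3,0.53,-0.48,0,0,0,0]

```text
time_s: 10.47
position: [0.5893, -0.0231, 0.1901]
tcp_rot: [[-1.0, 0.002, -0.001], [0.002, 1.0, 0.001], [0.001, 0.001, -1.0]]
force: [1.0, 0.5, -2.1]
opening: 0.446
grasp_force: 29.5
```

Request:
move_arm:
  increments:
    - [0.06,0.12,0,0,0,0,0]
    - [0.12,0.24,0,0,0,0,0]
    - [0.18,0.36,0,0,0,0,0]
    - [0.24,0.48,0,0,0,0,0]
    - [0.3,0.6,0,0,0,0,0]
    - [0.36,0.71,0.0,0,0,0,0]
    - [0.383,0.78,0,0,0,0,0]
    - [0.383,0.8,0.0,0,0,0,0]
    - [0.383,0.8,0.0,0,0,0,0]
    - [0.383,0.8,0.0,0,0,0,0]

```text
time_s: 11.3
position: [0.4766, 0.2152, 0.1905]
tcp_rot: [[-1.0, 0.0, 0.0], [0.0, 1.0, -0.0], [-0.0, -0.0, -1.0]]
force: [0.1, 0.1, -0.5]
opening: 0.448
grasp_force: 29.5
```

Run:
```python
from h import *
c=viewer.capture("wrist"); im=c["image"]
print(bot.read_state()["position"])
cv2.imwrite("pics/w4.png",im)
```

```text
[0.47691263 0.21456779 0.19048758]
```

View pics/w4.png

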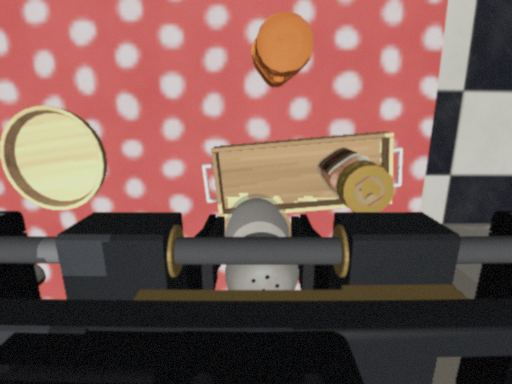

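Spice jar stands in the tray at px (360,180); the salt shaker is held upright over the free half.

Request:
move_arm:
  increments:
    - [0,0,0.12,0,0,0,0]
    - [0,0,0.24,0,0,0,0]
    - [0,0,0.34,0,0,0,0]
    - [0,0,0.42,0,0,0,0]
    - [0,0,0.455,0,0,0,0]
    - [0,0,0.46,0,0,0,0]
    - [0,0,0.46,0,0,0,0]
    - [0,0,0.46,0,0,0,0.75]
    - [0,0,0.46,0,0,0,0.75]
    - [0,0,0.46,0,0,0,0.75]

```text
time_s: 12.18
position: [0.4772, 0.2152, 0.0534]
tcp_rot: [[-1.0, 0.002, 0.002], [0.002, 1.0, 0.0], [-0.002, 0.0, -1.0]]
force: [-0.7, 0.2, -0.1]
opening: 0.595
grasp_force: 0.0
```

Request:
move_arm:
  increments:
    - [0,0,0,0,0,0,0.75]
    - [0,0,0,0,0,0,0.75]
    - [0,0,-0.1,0,0,0,0.75]
    - [0,0,-0.22,0,0,0,0.75]
    - [0,0,-0.35,0,0,0,1]
    - [0,0,-0.48,0,0,0,1]
    - [0,0,-0.48,0,0,0,1]
    - [0,0,-0.48,0,0,0,1]

```text
time_s: 12.85
position: [0.4778, 0.2158, 0.1994]
tcp_rot: [[-1.0, 0.001, 0.007], [0.001, 1.0, 0.001], [-0.007, 0.001, -1.0]]
force: [0.2, -0.7, -0.4]
opening: 0.956
grasp_force: 0.0
```

Request:
move_arm:
  increments:
    - [-0.683,-0.73,0,0,0,0,1]
    - [-0.683,-0.73,0,0,0,0,1]
    - [-0.683,-0.73,0,0,0,0,1]
    - [-0.683,-0.73,0,0,0,0,1]
    - [-0.683,-0.73,0,0,0,0,1]
    - [-0.683,-0.73,0,0,0,0,1]
    - [-0.683,-0.73,0,0,0,0,1]
    - [-0.683,-0.73,0,0,0,0,1]
    - [-0.683,-0.73,0,0,0,0,1]
    - [-0.683,-0.73,0,0,0,0,1]

```text
time_s: 13.68
position: [0.6792, -0.0037, 0.1942]
tcp_rot: [[-1.0, 0.002, -0.005], [0.002, 1.0, 0.002], [0.005, 0.002, -1.0]]
force: [-0.1, 0.3, -0.7]
opening: 1.0
grasp_force: 0.0
```

Run:
```python
from h import *
c=viewer.capture("wrist"); im=c["image"]
print(bot.read_state()["position"])
for t,z in (("tablet_tub",.07),("dropper_bottle",.07)):
  print(t,[(d["location"],round(d["conf"],2),at(c,d["location"],z).round(3)) for d in nets.find_in("wrist",t)[:2]])
cv2.imwrite("pics/w5.png",im)
```

```text
[ 0.67878361 -0.00272666  0.19466648]
tablet_tub [([261.1, 188.6], 0.73, array([ 0.682, -0.001,  0.07 ]))]
dropper_bottle [([179.7, 113.8], 0.56, array([ 0.611, -0.075,  0.07 ]))]
```

View pics/w5.png

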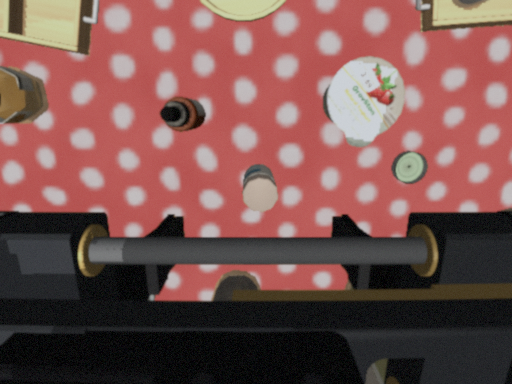

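Tub (pink cap) is at (260,193), centred under the gripper. The pot and tea light are undisturbed.

Request:
move_arm:
  increments:
    - [-0.01,0,0.13,0,0,0,1]
    - [-0.01,0,0.26,0,0,0,1]
    - [-0.01,0,0.37,0,0,0,0.8]
    - [-0.01,0,0.45,0,0,0,0.7]
    - [-0.01,0,0.49,0,0,0,0.6]
    - [-0.01,0,0.5,0,0,0,0.6]
    - [-0.01,0,0.5,0,0,0,0]
    - [-0.01,0,0.5,0,0,0,0]
    - [-0.01,0,0.5,0,0,0,0]
    - [-0.01,0,0.5,0,0,0,0]

```text
time_s: 14.67
position: [0.6853, -0.0041, 0.0488]
tcp_rot: [[-1.0, 0.001, 0.004], [0.001, 1.0, -0.001], [-0.004, -0.001, -1.0]]
force: [0.1, -0.4, 0.1]
opening: 0.482
grasp_force: 0.0
```

Request:
move_arm:
  increments:
    - [0,0,0,0,0,0,0]
    - [0,0,0,0,0,0,0]
    - [0,0,0,0,0,0,0]
    - [0,0,0,0,0,0,0]
    - [0,0,0,0,0,0,0]
    - [0,0,0,0,0,0,0]
    - [0,0,0,0,0,0,0]

```text
time_s: 15.25
position: [0.685, -0.0041, 0.0482]
tcp_rot: [[-1.0, 0.001, 0.003], [0.001, 1.0, -0.0], [-0.003, -0.0, -1.0]]
force: [-0.9, 1.0, 6.8]
opening: 0.392
grasp_force: 29.9
```

Request:
move_arm:
  increments:
    - [0,0,-0.08,0,0,0,0]
    - [0,0,-0.2,0,0,0,0]
    - [0,0,-0.32,0,0,0,0]
    - [0,0,-0.44,0,0,0,0]
    - [0,0,-0.5,0,0,0,0]
    - [0,0,-0.5,0,0,0,0]
    - [0.08,-0.11,-0.5,0,0,0,0]
    - [0.16,-0.21,-0.5,0,0,0,0]
    - [0.24,-0.32,-0.5,0,0,0,0]
    - [0.32,-0.42,-0.5,0,0,0,0]

```text
time_s: 16.08
position: [0.5855, -0.1305, 0.1948]
tcp_rot: [[-1.0, 0.0, -0.003], [0.0, 1.0, 0.001], [0.003, 0.001, -1.0]]
force: [-0.1, -1.8, -1.0]
opening: 0.392
grasp_force: 29.9
```

Request:
move_arm:
  increments:
    - [0.08,-0.11,0,0,0,0,0]
    - [0.16,-0.21,0,0,0,0,0]
    - [0.24,-0.32,0,0,0,0,0]
    - [0.32,-0.43,0,0,0,0,0]
    - [0.38,-0.51,0,0,0,0,0]
    - [0.392,-0.527,0,0,0,0,0]
    - [0.392,-0.527,0,0,0,0,0]
    - [0.392,-0.527,0,0,0,0,0]

```text
time_s: 16.75
position: [0.4696, -0.2872, 0.1956]
tcp_rot: [[-1.0, 0.002, -0.001], [0.002, 1.0, 0.002], [0.001, 0.002, -1.0]]
force: [0.4, -0.0, -0.8]
opening: 0.395
grasp_force: 29.9
```

Run:
```python
from h import *
c=viewer.capture("wrist"); im=c["image"].copy()
print(bot.read_state()["position"])
for P in ((.4865,-.216,.005),(.4715,-.288,.005),(.457,-.018,.005)):
    p=proj(c,P);print(p);cv2.drawMarker(im,tuple(int(v) for v in p),(255,0,0),0,14,1)
cv2.imwrite("pics/w6.png",im)
```

```text
[ 0.47009898 -0.28664961  0.19577216]
[317.04450811 185.98663403]
[256.91850418 173.87224406]
[482.86176363 161.54605977]
```

View pics/w6.png

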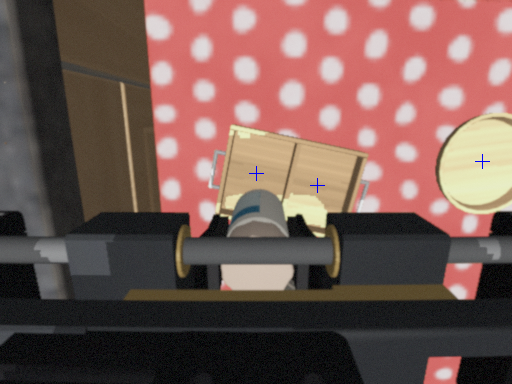

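Tub is held over the left compartment; both marks lie near the compartment centres, and the right one should go about 5 mm further in +y.

Request:
move_arm:
  increments:
    - [0,0,0.12,0,0,0,0]
    - [0,0,0.24,0,0,0,0]
    - [0,0,0.35,0,0,0,0]
    - [0,0,0.43,0,0,0,0]
    - [0,0,0.465,0,0,0,0]
    - [0,0,0.47,0,0,0,0]
    - [0,0,0.47,0,0,0,0]
    - [0,0,0.47,0,0,0,0.75]
    - [0,0,0.47,0,0,0,0.75]
    - [0,0,0.47,0,0,0,0.75]

```text
time_s: 17.63
position: [0.471, -0.2884, 0.057]
tcp_rot: [[-1.0, 0.001, 0.002], [0.001, 1.0, -0.002], [-0.002, -0.002, -1.0]]
force: [-0.6, -0.5, 0.0]
opening: 0.534
grasp_force: 0.0
```

Request:
move_arm:
  increments:
    - [0,0,0,0,0,0,0.75]
    - [0,0,0,0,0,0,0.75]
    - [0,0,-0.1,0,0,0,0.75]
    - [0,0,-0.22,0,0,0,0.75]
    - [0,0,-0.35,0,0,0,1]
    - [0,0,-0.5,0,0,0,1]
    - [0,0,-0.5,0,0,0,1]
    - [0,0,-0.5,0,0,0,1]

```text
time_s: 18.3
position: [0.4716, -0.2893, 0.2092]
tcp_rot: [[-1.0, 0.001, 0.006], [0.001, 1.0, -0.006], [-0.006, -0.006, -1.0]]
force: [0.5, 0.3, 0.2]
opening: 0.952
grasp_force: 0.0
```

Request:
move_arm:
  increments:
    - [-0.46,0.693,0,0,0,0,1]
    - [-0.46,0.693,0,0,0,0,1]
    - [-0.46,0.693,0,0,0,0,1]
    - [-0.46,0.693,0,0,0,0,1]
    - [-0.46,0.693,0,0,0,0,1]
    - [-0.46,0.693,0,0,0,0,1]
    - [-0.46,0.693,0,0,0,0,1]
    - [-0.46,0.693,0,0,0,0,1]
    - [-0.46,0.693,0,0,0,0,1]

```text
time_s: 19.05
position: [0.6069, -0.0799, 0.2038]
tcp_rot: [[-1.0, 0.0, -0.004], [0.0, 1.0, 0.001], [0.004, 0.001, -1.0]]
force: [0.7, 0.2, 0.3]
opening: 1.003
grasp_force: 0.0
```

Run:
```python
from h import *
c=viewer.capture("wrist"); im=c["image"].copy()
print(bot.read_state()["position"])
for P in ((.609,-.08,.1),(.609,-.08,.0),(.588,-.264,.083)):
    p=proj(c,P);print(p);cv2.drawMarker(im,tuple(int(v) for v in p),(255,0,0),0,14,1)
cv2.imwrite("pics/w7.png",im)
```

```text
[ 0.60680871 -0.08068233  0.20418346]
[257.98275175 193.71943154]
[257.73481263 172.26025329]
[ 63.80896684 167.67516044]
```

View pics/w7.png

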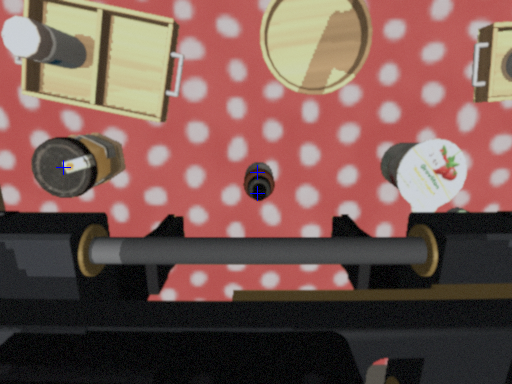

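Dropper bulb is at (259,190), centred. The tub is standing in the left compartment and the spread jar lid is at (64,167).

Request:
move_arm:
  increments:
    - [-0.005,0,0.13,0,0,0,1]
    - [-0.005,0,0.26,0,0,0,1]
    - [-0.005,0,0.37,0,0,0,0.8]
    - [-0.005,0,0.46,0,0,0,0.7]
    - [-0.005,0,0.515,0,0,0,0.6]
    - [-0.005,0,0.525,0,0,0,0.6]
    - [-0.005,0,0.525,0,0,0,0]
    - [-0.005,0,0.525,0,0,0,0]
    - [-0.005,0,0.525,0,0,0,0]
    - [-0.005,0,0.525,0,0,0,0]

```text
time_s: 19.93
position: [0.6108, -0.0808, 0.0499]
tcp_rot: [[-1.0, 0.002, 0.003], [0.002, 1.0, -0.001], [-0.003, -0.001, -1.0]]
force: [-0.6, 0.1, 1.3]
opening: 0.48
grasp_force: 0.0
```

Request:
move_arm:
  increments:
    - [0,0,0,0,0,0,0]
    - [0,0,0,0,0,0,0]
    - [0,0,0,0,0,0,0]
    - [0,0,0,0,0,0,0]
    - [0,0,0,0,0,0,0]
    - [0,0,0,0,0,0,0]
    - [0,0,0,0,0,0,0]

```text
time_s: 20.52
position: [0.6106, -0.0802, 0.0493]
tcp_rot: [[-1.0, 0.001, 0.002], [0.001, 1.0, -0.001], [-0.002, -0.001, -1.0]]
force: [-0.3, -0.3, 6.2]
opening: 0.358
grasp_force: 29.9
```

Request:
move_arm:
  increments:
    - [0,0,-0.08,0,0,0,0]
    - [0,0,-0.18,0,0,0,0]
    - [0,0,-0.28,0,0,0,0]
    - [0,0,-0.36,0,0,0,0]
    - [0.1,-0.11,-0.4,0,0,0,0]
    - [0.2,-0.21,-0.4,0,0,0,0]
    - [0.3,-0.32,-0.4,0,0,0,0]
    - [0.4,-0.42,-0.4,0,0,0,0]
    - [0.41,-0.435,-0.4,0,0,0,0]
    - [0.41,-0.435,-0.4,0,0,0,0]

```text
time_s: 21.35
position: [0.484, -0.2125, 0.168]
tcp_rot: [[-1.0, 0.005, -0.002], [0.005, 1.0, 0.0], [0.002, 0.0, -1.0]]
force: [-0.5, -0.2, -1.5]
opening: 0.361
grasp_force: 29.9
```

Run:
```python
from h import *
c=viewer.capture("wrist"); im=c["image"].copy()
print(bot.read_state()["position"])
for P in ((.488,-.21,.005),(.4715,-.288,.078)):
    p=proj(c,P);print(p);cv2.drawMarker(im,tuple(int(v) for v in p),(255,0,0),0,14,1)
cv2.imwrite("pics/w8.png",im)
```

```text
[ 0.48551416 -0.21141581  0.16805483]
[260.35097632 180.84284361]
[168.57207685 181.60259445]
```

View pics/w8.png

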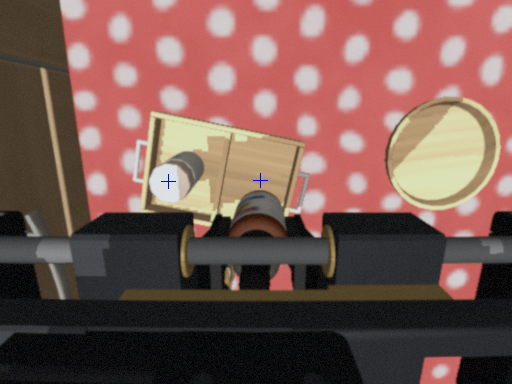

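The mark is at the centre of the right compartment and the tub stands upright in the left one. Lower and release.

Request:
move_arm:
  increments:
    - [0,0,0.12,0,0,0,0]
    - [0,0,0.24,0,0,0,0]
    - [0,0,0.33,0,0,0,0]
    - [0,0,0.37,0,0,0,0]
    - [0,0,0.376,0,0,0,0]
    - [0,0,0.376,0,0,0,0]
    - [0,0,0.376,0,0,0,0]
    - [0,0,0.376,0,0,0,0.65]
    - [0,0,0.376,0,0,0,0.65]
    - [0,0,0.376,0,0,0,0.65]

```text
time_s: 22.23
position: [0.4872, -0.2106, 0.0559]
tcp_rot: [[-1.0, 0.001, 0.001], [0.001, 1.0, -0.001], [-0.001, -0.001, -1.0]]
force: [0.6, -0.5, 0.0]
opening: 0.506
grasp_force: 0.0
```

Request:
move_arm:
  increments:
    - [0,0,0,0,0,0,0.65]
    - [0,0,0,0,0,0,0.65]
    - [0,0,-0.1,0,0,0,0.65]
    - [0,0,-0.22,0,0,0,0.65]
    - [0,0,-0.35,0,0,0,0.65]
    - [0,0,-0.48,0,0,0,1]
    - [0,0,-0.48,0,0,0,1]
    - [0,0,-0.48,0,0,0,1]

```text
time_s: 22.9
position: [0.488, -0.2114, 0.2021]
tcp_rot: [[-1.0, 0.001, 0.005], [0.001, 1.0, -0.004], [-0.005, -0.004, -1.0]]
force: [0.8, -0.2, 0.5]
opening: 0.798
grasp_force: 0.0
```

Request:
move_arm:
  increments:
    - [-0.335,-0.177,0,0,0,0,1]
    - [-0.335,-0.177,0,0,0,0,1]
    - [-0.335,-0.177,0,0,0,0,1]
    - [-0.335,-0.177,0,0,0,0,1]
    - [-0.335,-0.177,0,0,0,0,1]
    - [-0.335,-0.177,0,0,0,0,1]
    - [-0.335,-0.177,0,0,0,0,1]

```text
time_s: 23.48
position: [0.5852, -0.2624, 0.1978]
tcp_rot: [[-1.0, 0.001, -0.004], [0.001, 1.0, 0.002], [0.004, 0.002, -1.0]]
force: [-0.2, -0.1, -0.3]
opening: 0.997
grasp_force: 0.0
```

Run:
```python
from h import *
c=viewer.capture("wrist"); im=c["image"].copy()
print(bot.read_state()["position"])
for P in ((.588,-.264,.083),(.588,-.264,0)):
    p=proj(c,P);print(p);cv2.drawMarker(im,tuple(int(v) for v in p),(255,0,0),0,14,1)
cv2.imwrite("pics/w9.png",im)
```

```text
[ 0.58545604 -0.26258929  0.19836934]
[256.19229706 191.27148713]
[256.25722352 173.71414551]
```

View pics/w9.png

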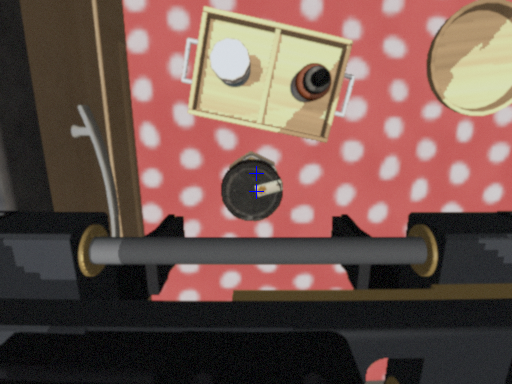

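Both remedies stand in their compartments. The lid is at (251,189), about 3 mm toward -y of my mark, so I'll correct for that.

Request:
move_arm:
  increments:
    - [-0.01,-0.015,0.12,0,0,0,1]
    - [-0.01,-0.015,0.24,0,0,0,1]
    - [-0.01,-0.015,0.34,0,0,0,1]
    - [-0.01,-0.015,0.44,0,0,0,1]
    - [-0.01,-0.015,0.5,0,0,0,1]
    - [-0.01,-0.015,0.53,0,0,0,1]
    - [-0.01,-0.015,0.53,0,0,0,1]
    - [-0.01,-0.015,0.53,0,0,0,0]
    - [-0.01,-0.015,0.53,0,0,0,0]
    - [-0.01,-0.015,0.53,0,0,0,0]

```text
time_s: 24.37
position: [0.5912, -0.2689, 0.0424]
tcp_rot: [[-1.0, 0.001, 0.003], [0.001, 1.0, -0.002], [-0.003, -0.002, -1.0]]
force: [0.1, -0.3, -0.0]
opening: 0.854
grasp_force: 0.0
```

Request:
move_arm:
  increments:
    - [0,0,0,0,0,0,0]
    - [0,0,0,0,0,0,0]
    - [0,0,0,0,0,0,0]
    - [0,0,0,0,0,0,0]
    - [0,0,0,0,0,0,0]
    - [0,0,0,0,0,0,0]
    - [0,0,0,0,0,0,0]

```text
time_s: 24.95
position: [0.5907, -0.2683, 0.0414]
tcp_rot: [[-1.0, 0.001, 0.001], [0.001, 1.0, -0.001], [-0.001, -0.001, -1.0]]
force: [-0.2, -0.1, 5.3]
opening: 0.678
grasp_force: 30.0
```

Request:
move_arm:
  increments:
    - [0,0,-0.08,0,0,0,0]
    - [0,0,-0.18,0,0,0,0]
    - [0,0,-0.28,0,0,0,0]
    - [0,0,-0.38,0,0,0,0]
    - [0,0,-0.43,0,0,0,0]
    - [0.05,0.1,-0.43,0,0,0,0]
    - [0.1,0.2,-0.43,0,0,0,0]
    - [0.16,0.3,-0.43,0,0,0,0]
    - [0.21,0.4,-0.43,0,0,0,0]
    - [0.26,0.5,-0.43,0,0,0,0]

```text
time_s: 25.78
position: [0.5104, -0.1166, 0.1687]
tcp_rot: [[-1.0, 0.002, -0.002], [0.002, 1.0, 0.001], [0.002, 0.001, -1.0]]
force: [0.5, 0.2, -1.9]
opening: 0.681
grasp_force: 30.0
```

Request:
move_arm:
  increments:
    - [0.05,0.1,0,0,0,0,0]
    - [0.1,0.2,0,0,0,0,0]
    - [0.15,0.3,0,0,0,0,0]
    - [0.187,0.34,0,0,0,0,0]
    - [0.187,0.34,0,0,0,0,0]
    - [0.187,0.34,0,0,0,0,0]
    - [0.187,0.34,0,0,0,0,0]

```text
time_s: 26.37
position: [0.4575, -0.0167, 0.1694]
tcp_rot: [[-1.0, 0.001, 0.002], [0.001, 1.0, -0.001], [-0.002, -0.001, -1.0]]
force: [0.6, -0.9, -1.9]
opening: 0.685
grasp_force: 30.0
```

Run:
```python
from h import *
c=viewer.capture("wrist"); im=c["image"].copy()
print(bot.read_state()["position"])
for P in ((.457,-.016,.018),):
    p=proj(c,P);print(p);cv2.drawMarker(im,tuple(int(v) for v in p),(255,0,0),0,14,1)
pts=np.array([proj(c,(.457+.06*np.cos(a),-.016+.06*np.sin(a),.018)) for a in np.linspace(0,6.28,60)]).astype(int)
cv2.polylines(im,[pts],True,(255,0,0),1)
cv2.imwrite("pics/w10.png",im)
```

```text
[ 0.45769033 -0.01707859  0.1694415 ]
[258.9015754 178.6215741]
```

View pics/w10.png

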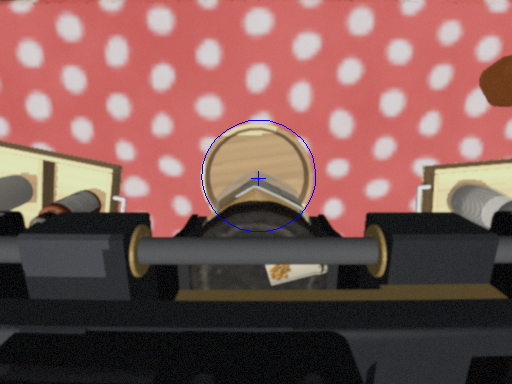

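The predicted dish circle matches the rim within about 4 mm. Lower and release.

Request:
move_arm:
  increments:
    - [-0.01,0,0.1,0,0,0,0]
    - [-0.01,0,0.2,0,0,0,0]
    - [-0.01,0,0.3,0,0,0,0]
    - [-0.01,0,0.37,0,0,0,0]
    - [-0.01,0,0.4,0,0,0,0]
    - [-0.01,0,0.406,0,0,0,0]
    - [-0.01,0,0.406,0,0,0,0]
    - [-0.01,0,0.406,0,0,0,1]
    - [-0.01,0,0.406,0,0,0,1]
    - [-0.01,0,0.406,0,0,0,1]

```text
time_s: 27.25
position: [0.4604, -0.0164, 0.0488]
tcp_rot: [[-1.0, 0.001, 0.003], [0.001, 1.0, -0.001], [-0.003, -0.001, -1.0]]
force: [-0.1, 0.6, 1.2]
opening: 0.825
grasp_force: 0.0
```

Request:
move_arm:
  increments:
    - [0,0,0,0,0,0,1]
    - [0,0,0,0,0,0,1]
    - [0,0,0,0,0,0,1]
    - [0,0,-0.1,0,0,0,1]
    - [0,0,-0.22,0,0,0,1]
    - [0,0,-0.35,0,0,0,1]
    - [0,0,-0.5,0,0,0,1]
    - [0,0,-0.65,0,0,0,1]
    - [0,0,-0.75,0,0,0,1]
    - [0,0,-0.75,0,0,0,1]

```text
time_s: 28.08
position: [0.4634, -0.017, 0.2798]
tcp_rot: [[-1.0, 0.0, 0.016], [0.0, 1.0, -0.005], [-0.016, -0.004, -1.0]]
force: [0.9, -0.9, 0.7]
opening: 0.999
grasp_force: 0.0
```

Request:
move_arm:
  increments:
    - [-0.4,0,0,0,0,0,1]
    - [-0.4,0,0,0,0,0,1]
    - [-0.4,0,0,0,0,0,1]
    - [-0.4,0,0,0,0,0,1]
    - [-0.4,0,0,0,0,0,1]
    - [-0.4,0,0,0,0,0,1]
    - [-0.4,0,0,0,0,0,1]

```text
time_s: 28.67
position: [0.5774, -0.0158, 0.2719]
tcp_rot: [[-1.0, 0.001, -0.003], [0.001, 1.0, 0.001], [0.003, 0.001, -1.0]]
force: [-0.7, -0.7, 0.7]
opening: 0.996
grasp_force: 0.0
```

Run:
```python
from h import *
c=viewer.capture("wrist");s=viewer.capture("scene")
a=s["image"][70:350,90:380]; b=c["image"][:230]
cv2.imwrite("pics/f1.png",cv2.resize(a,None,fx=2,fy=2,interpolation=cv2.INTER_CUBIC)); cv2.imwrite("pics/f2.png",b)
```

```text
(no output)
```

View pics/f1.png

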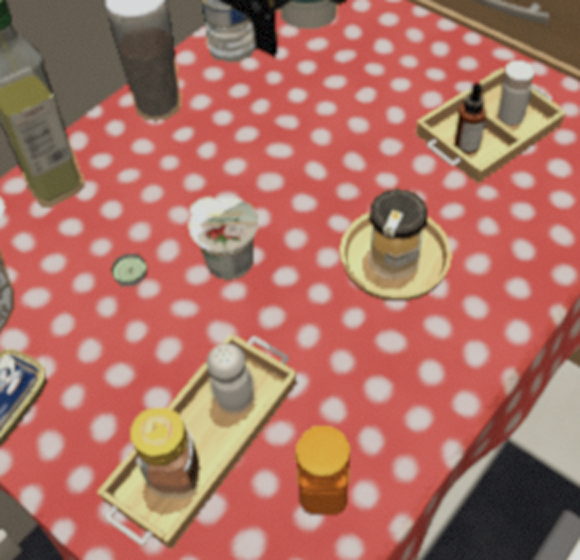

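The picture shows everything upright in its place: seasonings at (165,450) and (230,380), remedies at (470,120) and (515,95), spread jar at (398,230). The pot and tea light haven't moved.

```bash
python3 -c "
from rig import workorder
print(workorder.hand_in())"
```

```text
the job is handed in; nothing more can be done
None
```

The job is handed in: the last camera picture showed all five things standing upright in their tray or dish, with the yoghurt pot and tea light where they began; the hand-in gave no verdict.

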